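Put the brass test fittings back in their dishes

ROBOT

A 6-joint arm with a two-finger parallel gripper is mounted at the origin on the work surface. World frame = base frame: x ahead of the robot, y to its left, z up, the work surface at z = 0. Lengths are in mm, angles in rad, forces in N, time in s.
With the tool pointing down it reaches from about 275 to 1000 mm from the base axis. Payload 8.4 kg.
Tool frame: the origin (TCP) lies on the centre line of the jaws, within the pads' length; the fingertips stand r.tip_reach ahead of it and the grasp point (between the pads) lies 11 mm behind it (r.tip_reach is the distance from the TCP to the fingertips, in mm); z points along the fingers, y is the line along which they close (so a half turn about z gives the same grasp; the last joint's range is limited). The gripper opens to 85 mm and grips with 20 to 120 N. Pads are 22 mm wide; open, the fingers measure 114 mm over their backs; the gripper's body (76 mm by 85 mm) begins 54 mm behind the grasp point. The pads swing forward as they close: fully open they stand 13 mm farther back than shut.
Start: joints at [-1.115, 0.353, 1.633, -0, 1.155, -0.002], TCP at [276.234, -560.645, 239.281] pointing down, gripper open.
Joint ranges: [-2.63, 2.63], [-0.92, 2.1], [0.06, 2.66], [-1.3, 4.44], [0, 2.69], [-3.02, 3.02]. Speed limits (rad/s): [2.22, 2.22, 2.79, 3.14, 3.14, 3.14].

INTERFACE

Orientations are given as [roll, pitch, yaw] about the fixed x, y, z axes, in that order (R = Rz(yaw) Ry(pitch) Rx(roll)).
In Python, from rig import r gives the robot as it stands.
- The arm moves only by the tool carry_out, never from a script. Its argument "targets" is a list of rows, each an object with "dp": the shift along the tool's x, y, z in mm, a list of three; "yaw": the turn about the tool's z in degrees. A call has 1 to 12 rows; each row is the pose to reach, as a shift and turn from the pose commanded when the call began, along the tool's axes at that moment; what a row does not reach only later rows make up. A row lasts 1/8 s, in which the tool goes at most 62.5 mm and 10.7 degrees, less where a joint would pass 70% of its speed; a pose out of reach is approached as far as the arm can. A call with a gripper value outside its range is refused whole. "fingers" is the opening, from -1 (shut) to 1 (fully open), so that 0 is half open, set as the call begins (left out, the last holds). The fingers move at their own pace and stop on an object; "grip_force" is the grip in N (left out, the last holds). Time passes only in rows, so rows that repeat a pose let the fingers close. It gives the time, the measured TCP pose, the force, the opening and the grip force at its end, in the units of the state.
- r.sense(): the state, without advancing time (a new reading comes with each control period).
- r.grab_frame(name): name is "scene" or "side" or "wrist"; returns the picture (384x512x3 uint8, red, green, blue); there is no depth.
- r.get_calibration(name): a dict with "fx", "fy", "cx", "cy" (pixels), "rvec" (rotation vector, rad) and "tvec" (3), from world to camera coordinates, as OpenCV has them. Camera axes: x right, y down, z forward; pixel columns grow to the right and rows downward; lengths in mm; the calibration is good to about 2 mm. A picture is of the moment at which its call begins: read the wrist's pose just before it. get_calibration takes no time and is no camera call; for the wrist camera it gives the pose at the moment of the call.
- r.sign_off(): hands the job in; it is judged then, once.
The state is a dict: "clock": time; "qpos": joint angles; "qvel": joint speeds; "joint_efforts": joint torques, N m; "eef_pos": TCP position; "tcp_rot": TCP orientation; "contact_force": force on the tool from outside, world axes, zero at the start; "wrist_torque": the same for the moment, N m; "opening": opening from 0.0 (shut) to 1.0 (fully open); "grasp_force": force on a finger pad.
Only numpy, scipy, OpenCV 4.12 (cv2) and the standard library are available. Lean on these libraries where they do the work, as an engineer would, in place of code of your own. Each camera call takes 0.05 s, during which the arm holds its last target. There are 200 camera calls.

TASK

Put the four brass test fittings away in the black rubber dishes, each in the dish whose outline matches its own foot: the large round one in the large round dish, the small round one in the small round dish, the square one in the square dish and the oblong one in the oblong dish. Stand each one upright and flat on the floor of its dish, inside the rim, and let go of it. Leave the yellow octopus second stage and the steel pin spanner where they lie.

Things in the scene. Friction and masses are not known exactly. Their poses are not given: they have to be found in the camera images.
- fit_large_c (a point): Brass test fitting with the large round foot, loose, standing upright, 60 mm tall, about 200 g nominal. Its foot: round disc 50 mm across with a ring of six small dark holes, 8 mm thick; on its middle stands a round stem 20 mm in diameter, from 8 to 48 mm above its underside, then a narrower threaded nipple, 16 mm across, up to 60 mm. This point is on its upright axis, half-way up (30 mm above its underside); z points up. Grip it here, by the stem.
- fit_small_c (a point): Brass test fitting with the small round foot, loose, standing upright, 60 mm tall, 120 g nominal. Its foot: small round disc 24 mm across, 8 mm thick; on its middle stands a round stem 16 mm in diameter, from 8 to 48 mm above its underside, then a narrower threaded nipple, 14 mm across, up to 60 mm. This point is on its upright axis, half-way up (30 mm above its underside); z points up. Grip it here, by the stem.
- fit_square_c (a point): Brass test fitting with the square foot, loose, standing upright, 60 mm tall, about 200 g nominal. Its foot: square plate 38 x 38 mm, 8 mm thick; on its middle stands a round stem 20 mm in diameter, from 8 to 48 mm above its underside, then a narrower threaded nipple, 16 mm across, up to 60 mm. This point is on its upright axis, half-way up (30 mm above its underside); z points up. Grip it here, by the stem.
- fit_oblong_c (a point): Brass test fitting with the oblong foot, loose, standing upright, 60 mm tall, about 200 g nominal. Its foot: oblong plate 58 mm (its x axis) x 26 mm (its y axis), 8 mm thick; on its middle stands a rectangular stem 26 mm along x by 18 mm along y, from 8 to 48 mm above its underside, then a narrower threaded nipple, 16 mm across, up to 60 mm. This point is on its upright axis, half-way up (30 mm above its underside); z points up. Grip it here, by the stem.
- dish_large: Black rubber parts dish for the fitting with the large round foot, fixed to the counter: round, recess 66 mm across, 74 mm outside. Flat floor 4 mm above the counter, rim 10 mm above the counter (recess 6 mm deep), walls 4 mm. Origin at the centre of its underside, on the counter; z up. Its fitting fits at any yaw.
- dish_small: Black rubber parts dish for the fitting with the small round foot, fixed to the counter: round, recess 40 mm across, 48 mm outside. Flat floor 4 mm above the counter, rim 10 mm above the counter (recess 6 mm deep), walls 4 mm. Origin at the centre of its underside, on the counter; z up. Its fitting fits at any yaw.
- dish_square: Black rubber parts dish for the fitting with the square foot, fixed to the counter: square, recess 56 x 56 mm, 64 x 64 mm outside. Flat floor 4 mm above the counter, rim 10 mm above the counter (recess 6 mm deep), walls 4 mm. Origin at the centre of its underside, on the counter; z up. Its fitting fits at any yaw.
- dish_oblong: Black rubber parts dish for the fitting with the oblong foot, fixed to the counter: oblong, recess 74 mm (its x axis) x 42 mm (its y axis), 82 x 50 mm outside. Flat floor 4 mm above the counter, rim 10 mm above the counter (recess 6 mm deep), walls 4 mm. Origin at the centre of its underside, on the counter; z up. Its fitting goes in with long side along long side, either way round.
- octopus_c (a point): Bystander: yellow octopus second stage lying loose, a round yellow body 60 mm across and 34 mm tall with a black rubber mouthpiece at +x and a steel nut at -y, all within 52 mm of its centre. This point is the centre of the body, 17 mm up.
- spanner_c (a point): Bystander: steel pin spanner lying loose beyond the fittings and dishes, its handle along its x axis, 165 mm long in all (76 mm towards -x, 90 mm towards +x), 56 mm wide at the hook (handle 14 mm), 16 mm tall at the pin. This point is in the handle, 4 mm up. Beyond it, out of the work area (x over 0.84), stands the black test box with the red button, fixed, under 85 mm tall.
There are look-alikes about, which are no part of the job. What is shaped like the dish_large but white is not meant. Leave any turquoise look-alike of the part that bears fit_square_c alone.

How it is judged (in metres and radians):
At the end, for the whole second after the job is handed in: Each brass fitting stands in the dish of its own outline: within 13 mm of the dish's centre, upright within 0.08 rad, down on the dish floor (centre below 36.5 mm; 34 if flat), at rest and released; octopus and spanner within 20 mm of where they lay (horizontal distance between fit_large_c and dish_large below 0.013 m and height (world z) of each of fit_large_c, fit_small_c, fit_square_c, fit_oblong_c below 0.0365 m and angle between each of fit_large_c, fit_small_c, fit_square_c, fit_oblong_c's own z axis and vertical below 0.08 rad and linear speed of each of fit_large, fit_small, fit_square, fit_oblong below 0.01 m/s and horizontal distance between fit_small_c and dish_small below 0.013 m and horizontal distance between fit_square_c and dish_square below 0.013 m and horizontal distance between fit_oblong_c and dish_oblong below 0.013 m and distance of each of octopus_c, spanner_c from where it was at the start of the episode below 0.02 m); the robot touches nothing.
It fails at once if the octopus second stage is disturbed (moved by more than 20 mm) (distance of octopus_c from where it was at the start of the episode above 0.02 m).
It fails at once if the pin spanner is disturbed (moved by more than 20 mm) (distance of spanner_c from where it was at the start of the episode above 0.02 m).
It also fails if it takes over 128 s, if anything falls off the work surface, if the arm or the gripper's body presses on something with over 40 N, if the wrist force passes 120 N, or if a joint passes its speed limit or range.

## Working session

There is one attempt and no reset: what is moved stays moved. The work goes in short steps, Python scripts to look and compute and a tool call to move; the robot and the scene stay as the last step left them, time stands still between calls to the robot, and variables do not carry over. Pictures are saved under pics/ and viewed, at most 14 in all, crops included, and the job is handed in when it is done.

Besides the shell and the picture viewer there is one more tool, called after "Request:" by a JSON object that holds its "name" and its "arguments", one argument or row to a line. carry_out: Moves the arm, as the interface text tells. Its arguments: {"type":"object","properties":{"targets":{"type":"array","items":{"type":"object","properties":{"dp":{"type":"array","items":{"type":"number"}},"yaw":{"type":"number"}}}},"fingers":{"type":"number"},"grip_force":{"type":"number"}},"required":["targets"]}

```bash
mkdir -p pics; python3 - <<'E'
from rig import r
import cv2
s=r.sense(); print(s, r.tip_reach)
for n in("scene","side"):
    im=r.grab_frame(n); c=r.get_calibration(n); print(n,c)
    cv2.imwrite(f"pics/{n}0.png",cv2.resize(im[:,:,::-1],(800,600),interpolation=cv2.INTER_CUBIC))
E
```

```text
{'clock': 0.0, 'qpos': array([-1.11540003e+00,  3.53646519e-01,  1.63412735e+00,  5.50382120e-06,
        1.15523983e+00, -2.43411481e-03]), 'qvel': array([-1.77313767e-04,  2.76350162e-04, -3.35782774e-04, -5.10510032e-04,
       -5.77186219e-04,  5.79512963e-05]), 'joint_efforts': array([-1.68011342e-03, -6.05248475e+01, -3.42072165e+01, -1.48850827e-04,
        9.10782226e-03, -6.32746463e-06]), 'eef_pos': array([ 276.02564931, -560.21618201,  238.56561364]), 'tcp_rot': array([-3.14017162e+00, -8.49120943e-06,  4.57828183e-01]), 'contact_force': array([ 0.45186985,  0.21318706, -0.21768917]), 'wrist_torque': array([-0.00900646, -0.02648748, -0.00465973]), 'grasp_force': 0.0, 'opening': 0.9990660458572378} 8.0
scene {'fx': 366.136345614528, 'fy': 366.136345614528, 'cx': 254.8054736760908, 'cy': 198.1898709712292, 'rvec': array([ 1.97487671,  1.87921169, -0.49417614]), 'tvec': array([ -30.43465336, -528.45600386, 1170.89084709])}
side {'fx': 418.95292037913606, 'fy': 418.95292037913606, 'cx': 257.4817862173357, 'cy': 191.26908685297684, 'rvec': array([ 0.13753817, -2.89176979,  1.15382673]), 'tvec': array([619.47219165,  80.59676002, 936.380651  ])}
```

View pics/scene0.png

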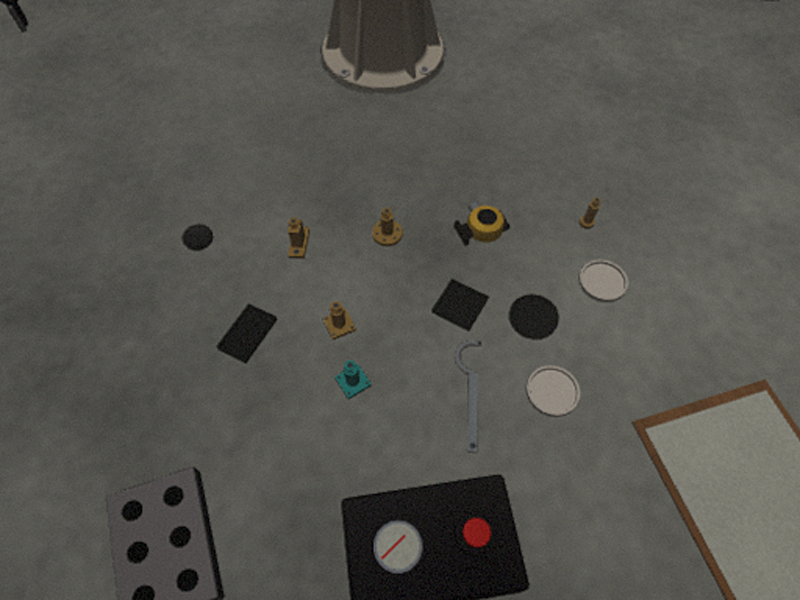

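View pics/side0.png

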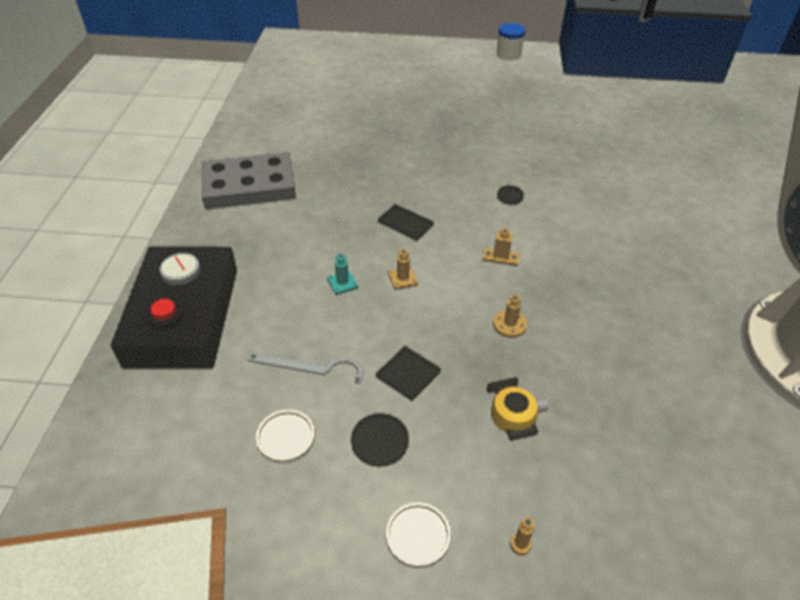

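The scene view shows the four brass fittings (nipple tops at about oblong 296,219; large 388,211; square 336,304; small 597,200). The black dishes are at small 198,237; oblong 247,333; square 461,304; large 534,316. The side view shows the same layout, and the white dishes and the turquoise fitting are decoys.

```bash
cat > h.py <<'E'
from rig import r
import cv2, numpy as np
def ray(c,uv,z):
    R=cv2.Rodrigues(np.array(c["rvec"]))[0]; C=-R.T@c["tvec"]
    d=R.T@[(uv[0]-c["cx"])/c["fx"],(uv[1]-c["cy"])/c["fy"],1]
    return (C+d*(z-C[2])/d[2])[:2]
def proj(c,P):
    K=np.array([[c["fx"],0,c["cx"]],[0,c["fy"],c["cy"]],[0,0,1]])
    return cv2.projectPoints(np.array(P,float).reshape(-1,1,3),c["rvec"],c["tvec"],K,None)[0].reshape(-1,2)
def rel(x,y,z,yawdeg=None):
    "dp for tool from present pose"
    s=r.sense(); from_=s["eef_pos"]; w=s["tcp_rot"][2]
    R=cv2.Rodrigues(np.array([0,0,w]))[0]@np.diag([1,-1,-1])
    return np.round(R.T@(np.array([x,y,z])-from_),1), np.degrees(w)
E
python3 - <<'E'
from h import *
k=.64
P={"f_obl":((296,219),(503,232),60),"f_lar":((388,211),(515,298),60),"f_squ":((336,304),(403,253),60),"f_sma":((597,200),(529,520),60),
"d_sma":((198,237),(510,194),10),"d_obl":((247,333),(405,222),10),"d_squ":((461,304),(408,372),10),"d_lar":((534,316),(380,438),10),"octo":((487,217),(516,403),34)}
a,b=r.get_calibration("scene"),r.get_calibration("side")
for n,(p,q,z) in P.items(): print(n,ray(a,np.array(p)*k,z).round(),ray(b,np.array(q)*k,z).round())
print("d_obl corners",[ray(a,np.array(p)*k,10).round() for p in((250,305),(276,317),(246,361),(218,346))])
print("spanner",[ray(a,np.array(p)*k,5).round() for p in((472,450),(478,342),(458,360))])
w=r.get_calibration("wrist"); R=cv2.Rodrigues(w["rvec"])[0]; print(w,-R.T@w["tvec"],R.T[:,2],r.sense()["eef_pos"])
print(rel(450,-250,240))
E
```

```text
f_obl [ 474. -151.] [ 478. -151.]
f_lar [465.  -8.] [464. -10.]
f_squ [628. -89.] [630. -87.]
f_sma [459. 321.] [457. 319.]
d_sma [ 462. -317.] [ 458. -316.]
d_obl [ 642. -224.] [ 638. -219.]
d_squ [608.  95.] [605.  97.]
d_lar [634. 202.] [632. 204.]
octo [464. 150.] [463. 151.]
d_obl corners [array([ 594., -223.]), array([ 617., -183.]), array([ 687., -222.]), array([ 661., -264.])]
spanner [array([830.,  88.]), array([671., 114.]), array([698.,  82.])]
{'fx': 285.7806655582249, 'fy': 285.7806655582249, 'cx': 256.8502034344142, 'cy': 189.55319240995385, 'rvec': array([-2.46171454,  1.52957657,  0.21525168]), 'tvec': array([-625.01674754,  -36.35493574,  377.31415895])} [ 338.4260006  -530.36060137  372.18149502] [-0.2464987  -0.12066831 -0.96160156] [ 276.05660427 -560.26576052  238.65072346]
(array([ 293.2, -201.4,   -1.3]), np.float64(26.229517379597468))
```

Request:
{"name": "carry_out", "arguments": {
  "targets": [
    {"dp": [30,-26,0],"yaw": 3},
    {"dp": [65,-56,0],"yaw": 6},
    {"dp": [100,-87,0],"yaw": 9},
    {"dp": [135,-117,0],"yaw": 12},
    {"dp": [170,-148,0],"yaw": 15},
    {"dp": [205,-178,0],"yaw": 18},
    {"dp": [240,-208,0],"yaw": 21},
    {"dp": [275,-239,0],"yaw": 24},
    {"dp": [305,-265,0],"yaw": 26},
    {"dp": [320,-277,0],"yaw": 26},
    {"dp": [320,-277,0],"yaw": 26},
    {"dp": [320,-277,0],"yaw": 26}
  ],
  "fingers": 1,
  "grip_force": 50
}}

```text
clock: 1.6
eef_pos: [440.6, -171.2, 239.1]
tcp_rot: [3.141, 0.0, 0.004]
contact_force: [-1.0, 0.6, -0.2]
opening: 0.999
grasp_force: 0.0
```

```bash
python3 - <<'E'
from h import *
s=r.sense();print(s["eef_pos"],s["tcp_rot"],s["clock"])
c=r.get_calibration("wrist"); im=r.grab_frame("wrist")
uv=proj(c,[(476,-151,60),(476,-151,0),(460,-316,10),(640,-222,10),(629,-88,60)]); print(uv*1.5625)
import pickle; pickle.dump(c,open("w1.pkl","wb"))
cv2.imwrite("pics/w1.png",cv2.resize(im[:,:,::-1],(800,600),interpolation=cv2.INTER_CUBIC))
E
```

```text
[ 440.56269039 -171.16187735  239.14579571] [3.14140684e+00 4.37088916e-04 4.25704070e-03] 1.6
[[371.31357797 219.46106434]
 [376.00216695 211.47334126]
 [578.6945647  233.63354363]
 [474.06269071 -23.7756583 ]
 [262.85790455 -38.41853072]]
```

View pics/w1.png

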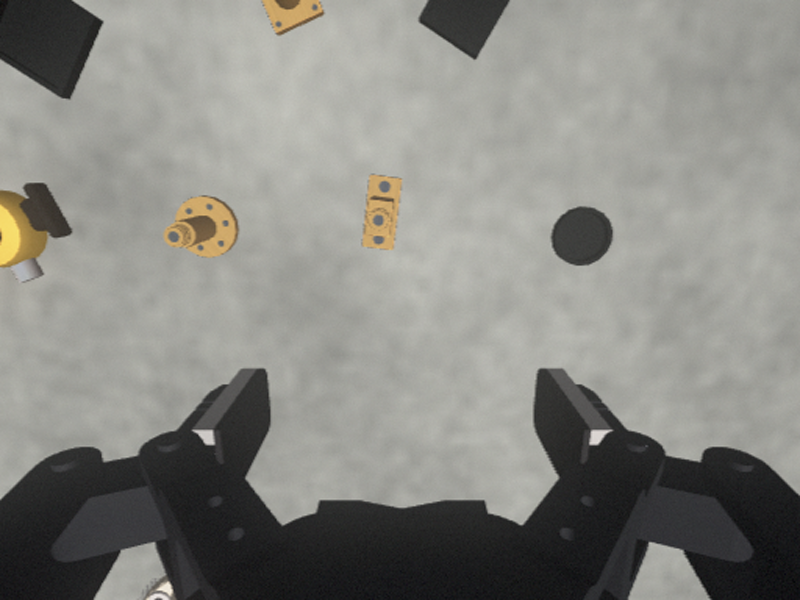

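The wrist view shows the oblong fitting's nipple at 378,220 with foot holes at 384,186 and 378,240. The large fitting's nipple is at 175,237 and the small dish is at 582,235.

```bash
python3 - <<'E'
from h import *
import pickle; c=pickle.load(open("w1.pkl","rb"))
f=lambda p,z: ray(c,np.array(p)*.64,z).round(1)
a,b=f((384,186),8),f((378,240),8); print("holes",a,b,(a+b)/2,np.degrees(np.arctan2(*(a-b)[::-1])))
q=[f(p,8) for p in((371,175),(402,178),(395,249),(362,248))]; d=(q[0]+q[1]-q[2]-q[3]); print(np.mean(q,0),np.degrees(np.arctan2(d[1],d[0])))
print("obl top",f((378,220),60),"large",f((175,237),60),"large foot",f((207,226),8),"dsmall",f((582,235),10))
print("d_obl corner",f((475,58),10),f((419,20),10))
E
```

```text
holes [ 496.7 -158. ] [ 453.7 -152.8] [ 475.2 -155.4] -6.895309414332622
[ 475.325 -156.6  ] -6.762000266676064
obl top [ 475.7 -155.6] large [463.1 -13.1] large foot [464.4 -14. ] dsmall [ 458.9 -318.8]
d_obl corner [ 588.3 -225.3] [ 612.7 -183.8]
```

Request:
{"name": "carry_out", "arguments": {
  "targets": [
    {"dp": [18,-8,30],"yaw": 3},
    {"dp": [35,-16,70],"yaw": 7},
    {"dp": [35,-16,115],"yaw": 7},
    {"dp": [35,-16,160],"yaw": 7},
    {"dp": [35,-16,195],"yaw": 7},
    {"dp": [35,-16,216],"yaw": 7},
    {"dp": [35,-16,216],"yaw": 7},
    {"dp": [35,-16,216],"yaw": 7}
  ]
}}

```text
clock: 2.65
eef_pos: [476.1, -155.3, 23.9]
tcp_rot: [3.141, -0.001, -0.119]
contact_force: [0.4, -0.6, 0.4]
opening: 1.001
grasp_force: 0.0
```

Request:
{"name": "carry_out", "arguments": {
  "targets": [
    {"dp": [0,0,0]},
    {"dp": [0,0,0]},
    {"dp": [0,0,0]},
    {"dp": [0,0,0]},
    {"dp": [0,0,0]},
    {"dp": [0,0,0]},
    {"dp": [0,0,0]},
    {"dp": [0,0,0]}
  ],
  "fingers": -1,
  "grip_force": 50
}}

```text
schema error: expected keys dp, yaw
```

Request:
{"name": "carry_out", "arguments": {
  "targets": [
    {"dp": [0,0,0],"yaw": 0},
    {"dp": [0,0,0],"yaw": 0},
    {"dp": [0,0,0],"yaw": 0},
    {"dp": [0,0,0],"yaw": 0},
    {"dp": [0,0,0],"yaw": 0},
    {"dp": [0,0,0],"yaw": 0},
    {"dp": [0,0,0],"yaw": 0},
    {"dp": [0,0,0],"yaw": 0}
  ],
  "fingers": -1,
  "grip_force": 50
}}

```text
clock: 3.65
eef_pos: [476.0, -154.6, 23.7]
tcp_rot: [3.142, -0.0, -0.118]
contact_force: [-1.4, 0.8, 6.4]
opening: 0.204
grasp_force: 49.4
```

Request:
{"name": "carry_out", "arguments": {
  "targets": [
    {"dp": [0,0,-20],"yaw": 0},
    {"dp": [0,0,-50],"yaw": 0},
    {"dp": [15,4,-80],"yaw": 2},
    {"dp": [45,12,-80],"yaw": 6},
    {"dp": [80,23,-80],"yaw": 11},
    {"dp": [115,33,-80],"yaw": 16},
    {"dp": [145,41,-80],"yaw": 21},
    {"dp": [165,47,-80],"yaw": 23.5},
    {"dp": [171,49,-80],"yaw": 23.5},
    {"dp": [171,49,-60],"yaw": 23.5},
    {"dp": [171,49,-40],"yaw": 23.5},
    {"dp": [171,49,-40],"yaw": 23.5}
  ]
}}

```text
clock: 5.15
eef_pos: [637.2, -222.4, 60.2]
tcp_rot: [3.141, 0.005, -0.528]
contact_force: [0.8, -0.0, -3.7]
opening: 0.204
grasp_force: 49.0
```

```bash
python3 - <<'E'
from h import *
s=r.sense();print(s["eef_pos"],s["tcp_rot"],s["opening"])
c=r.get_calibration("side"); im=r.grab_frame("side"); im2=r.grab_frame("wrist")
u,v=proj(c,[(640,-222,30)])[0].astype(int)
a=cv2.resize(im[v-50:v+50,u-50:u+50],(400,400),interpolation=cv2.INTER_CUBIC)
b=cv2.resize(im2[40:340,106:406],(400,400))
cv2.imwrite("pics/p1.png",np.hstack([a,b])[:,:,::-1])
E
```

```text
[ 637.17195607 -222.42723247   60.18228353] [ 3.14053436  0.00547973 -0.5279535 ] 0.20384710500809006
```

View pics/p1.png

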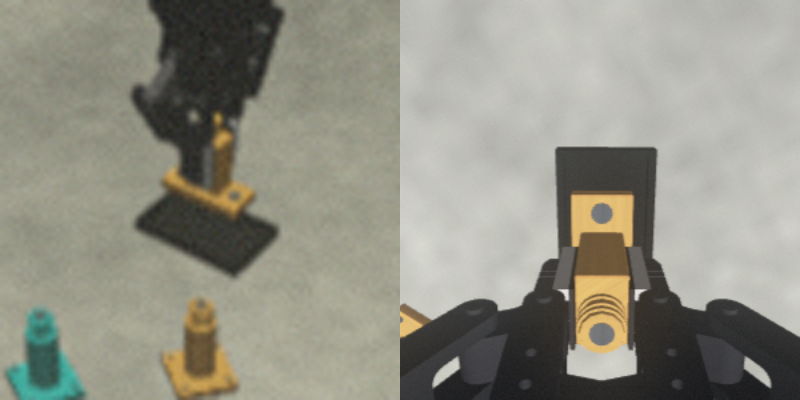

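The oblong fitting hangs over its dish with its yaw aligned and its centre within a few mm. I'm lowering it.

Request:
{"name": "carry_out", "arguments": {
  "targets": [
    {"dp": [2,2,10],"yaw": 0},
    {"dp": [2,2,20],"yaw": 0},
    {"dp": [2,2,27],"yaw": 0},
    {"dp": [2,2,31],"yaw": 0},
    {"dp": [2,2,32],"yaw": 0},
    {"dp": [2,2,32],"yaw": 0}
  ]
}}

```text
clock: 6.0
eef_pos: [640.7, -226.2, 31.4]
tcp_rot: [-3.142, -0.0, -0.528]
contact_force: [0.1, -0.4, -2.3]
opening: 0.204
grasp_force: 49.0
```

Request:
{"name": "carry_out", "arguments": {
  "targets": [
    {"dp": [0,0,0],"yaw": 0},
    {"dp": [0,0,0],"yaw": 0},
    {"dp": [0,0,0],"yaw": 0},
    {"dp": [0,0,0],"yaw": 0},
    {"dp": [0,0,0],"yaw": 0},
    {"dp": [0,0,-20],"yaw": 0},
    {"dp": [0,0,-50],"yaw": 0},
    {"dp": [0,0,-90],"yaw": 0},
    {"dp": [0,0,-130],"yaw": 0},
    {"dp": [0,0,-130],"yaw": 0}
  ],
  "fingers": 1
}}

```text
clock: 7.25
eef_pos: [643.0, -227.0, 166.8]
tcp_rot: [-3.14, -0.008, -0.528]
contact_force: [-0.4, 0.8, 0.0]
opening: 0.999
grasp_force: 0.0
```

```bash
python3 - <<'E'
from h import *
print(rel(628.5,-89.5,150))
E
```

```text
(array([ -81.8, -111.5,   16.8]), np.float64(-30.26943825981027))
```

Request:
{"name": "carry_out", "arguments": {
  "targets": [
    {"dp": [-15,-22,0],"yaw": -4},
    {"dp": [-35,-50,10],"yaw": -10},
    {"dp": [-58,-80,20],"yaw": -16},
    {"dp": [-76,-104,40],"yaw": -22},
    {"dp": [-82,-111,70],"yaw": -28},
    {"dp": [-82,-111,100],"yaw": -30},
    {"dp": [-82,-111,130],"yaw": -30},
    {"dp": [-82,-111,143],"yaw": -30},
    {"dp": [-82,-111,143],"yaw": -30},
    {"dp": [-82,-111,143],"yaw": -30}
  ]
}}

```text
clock: 8.5
eef_pos: [626.3, -88.8, 19.2]
tcp_rot: [3.141, -0.001, -0.004]
contact_force: [0.3, 0.0, -0.6]
opening: 1.0
grasp_force: 0.0
```

Request:
{"name": "carry_out", "arguments": {
  "targets": [
    {"dp": [0,0,0],"yaw": 0},
    {"dp": [0,0,0],"yaw": 0},
    {"dp": [0,0,0],"yaw": 0},
    {"dp": [0,0,0],"yaw": 0},
    {"dp": [0,0,0],"yaw": 0},
    {"dp": [0,0,0],"yaw": 0},
    {"dp": [0,0,0],"yaw": 0},
    {"dp": [0,0,0],"yaw": 0}
  ],
  "fingers": -1
}}

```text
clock: 9.5
eef_pos: [625.8, -88.9, 18.6]
tcp_rot: [-3.142, -0.0, -0.005]
contact_force: [-1.2, -0.3, 5.8]
opening: 0.221
grasp_force: 48.7
```

```bash
python3 - <<'E'
from h import *
c=r.get_calibration("side"); im=r.grab_frame("side"); im2=r.grab_frame("wrist")
a=cv2.resize(im[100:250,190:340],(400,400),interpolation=cv2.INTER_CUBIC)
b=cv2.resize(im2[40:340,106:406],(400,400))
cv2.imwrite("pics/p2.png",np.hstack([a,b])[:,:,::-1])
print(rel(606.5,95,24))
E
```

```text
(array([ -20.1, -183.8,   -5.4]), np.float64(-0.2717222407378742))
```

View pics/p2.png

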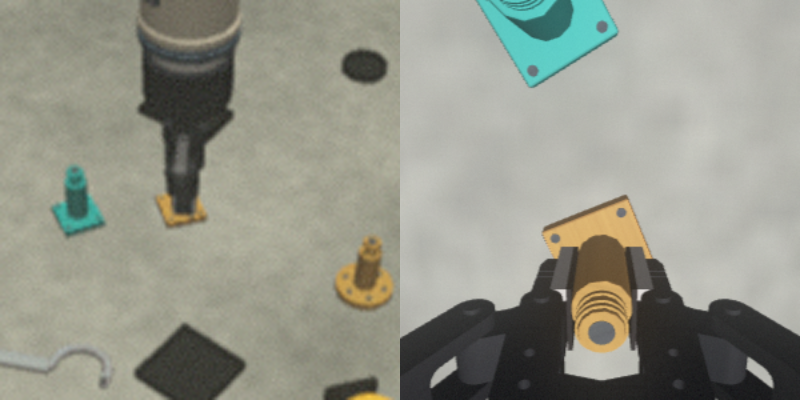

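Request:
{"name": "carry_out", "arguments": {
  "targets": [
    {"dp": [0,0,-20],"yaw": 0},
    {"dp": [0,0,-50],"yaw": 0},
    {"dp": [-2,-15,-80],"yaw": -2},
    {"dp": [-5,-45,-80],"yaw": -9},
    {"dp": [-9,-80,-80],"yaw": -16},
    {"dp": [-13,-115,-80],"yaw": -24},
    {"dp": [-17,-148,-80],"yaw": -33},
    {"dp": [-20,-172,-80],"yaw": -40},
    {"dp": [-21,-182,-80],"yaw": -45},
    {"dp": [-21,-182,-60],"yaw": -45},
    {"dp": [-21,-182,-40],"yaw": -45},
    {"dp": [-21,-182,-40],"yaw": -45}
  ]
}}

```text
clock: 11.1
eef_pos: [603.6, 92.2, 55.6]
tcp_rot: [-3.139, 0.004, 0.779]
contact_force: [-0.4, 0.5, -1.8]
opening: 0.219
grasp_force: 48.9
```

```bash
python3 - <<'E'
from h import *
c=r.get_calibration("side"); im=r.grab_frame("side"); im2=r.grab_frame("wrist")
u,v=proj(c,[(606,95,30)])[0].astype(int)
a=cv2.resize(im[v-50:v+50,u-50:u+50],(400,400),interpolation=cv2.INTER_CUBIC)
b=cv2.resize(im2[40:340,106:406],(400,400))
cv2.imwrite("pics/p3.png",np.hstack([a,b])[:,:,::-1])
print(r.sense()["eef_pos"],rel(604.5,93,23))
E
```

```text
[605.21877983  92.550099    57.56051696] (array([-0.2, -0.8, 34.6]), np.float64(44.65365656308007))
```

View pics/p3.png

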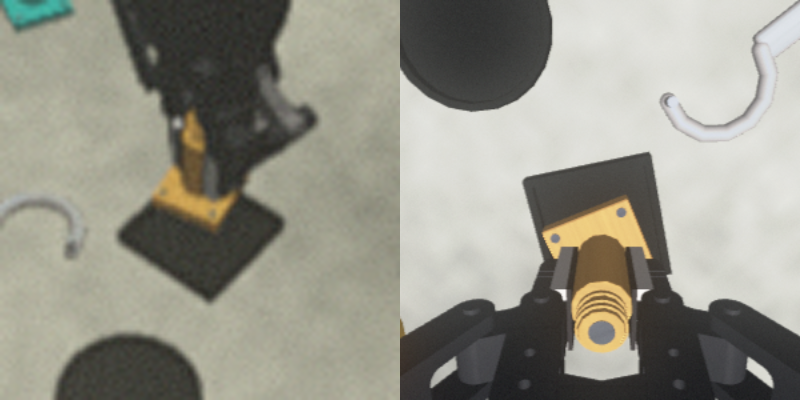

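The square fitting hangs centred over the square dish, with about 10° of yaw left, which the recess allows.

Request:
{"name": "carry_out", "arguments": {
  "targets": [
    {"dp": [0,0,10],"yaw": 5},
    {"dp": [0,0,20],"yaw": 10},
    {"dp": [0,0,28],"yaw": 10},
    {"dp": [0,0,33],"yaw": 10},
    {"dp": [0,0,34],"yaw": 10},
    {"dp": [0,0,34],"yaw": 10},
    {"dp": [0,0,34],"yaw": 10}
  ]
}}

```text
clock: 12.08
eef_pos: [605.7, 93.2, 24.6]
tcp_rot: [3.141, -0.0, 0.606]
contact_force: [0.3, -0.0, -1.8]
opening: 0.224
grasp_force: 48.9
```

Request:
{"name": "carry_out", "arguments": {
  "targets": [
    {"dp": [0,0,0],"yaw": 0},
    {"dp": [0,0,0],"yaw": 0},
    {"dp": [0,0,0],"yaw": 0},
    {"dp": [0,0,0],"yaw": 0},
    {"dp": [0,0,0],"yaw": 0},
    {"dp": [0,0,-20],"yaw": 0},
    {"dp": [0,0,-50],"yaw": 0},
    {"dp": [0,0,-90],"yaw": 0},
    {"dp": [0,0,-130],"yaw": 0},
    {"dp": [0,0,-130],"yaw": 0},
    {"dp": [0,0,-130],"yaw": 0}
  ],
  "fingers": 1
}}

```text
clock: 13.45
eef_pos: [605.4, 93.1, 155.0]
tcp_rot: [3.141, -0.001, 0.606]
contact_force: [-0.3, 0.3, -0.1]
opening: 0.998
grasp_force: 0.0
```

```bash
python3 - <<'E'
from h import *
print(rel(464,-11,24))
E
```

```text
(array([-175.5,    5. ,  131. ]), np.float64(34.7299615693756))
```

Request:
{"name": "carry_out", "arguments": {
  "targets": [
    {"dp": [-15,0,0],"yaw": 0},
    {"dp": [-45,1,0],"yaw": 0},
    {"dp": [-85,2,0],"yaw": 0},
    {"dp": [-125,3,10],"yaw": 0},
    {"dp": [-160,4,20],"yaw": 0},
    {"dp": [-175,5,45],"yaw": 0},
    {"dp": [-175,5,80],"yaw": 0},
    {"dp": [-175,5,110],"yaw": 0},
    {"dp": [-175,5,130],"yaw": 0},
    {"dp": [-175,5,132],"yaw": 0},
    {"dp": [-175,5,132],"yaw": 0}
  ]
}}

```text
clock: 14.82
eef_pos: [464.0, -10.8, 22.4]
tcp_rot: [-3.141, 0.001, 0.606]
contact_force: [0.3, 0.1, 0.1]
opening: 1.0
grasp_force: 0.0
```

Request:
{"name": "carry_out", "arguments": {
  "targets": [
    {"dp": [0,0,0],"yaw": 0},
    {"dp": [0,0,0],"yaw": 0},
    {"dp": [0,0,0],"yaw": 0},
    {"dp": [0,0,0],"yaw": 0},
    {"dp": [0,0,0],"yaw": 0},
    {"dp": [0,0,0],"yaw": 0},
    {"dp": [0,0,0],"yaw": 0},
    {"dp": [0,0,0],"yaw": 0}
  ],
  "fingers": -1
}}

```text
clock: 15.82
eef_pos: [464.7, -10.6, 22.7]
tcp_rot: [3.141, -0.0, 0.606]
contact_force: [-1.2, 0.3, 6.7]
opening: 0.222
grasp_force: 48.6
```

```bash
python3 - <<'E'
from h import *
print(rel(633,201,24))
E
```

```text
(array([258.9, -78. ,  -1.3]), np.float64(34.73327470872232))
```

Request:
{"name": "carry_out", "arguments": {
  "targets": [
    {"dp": [0,0,-25],"yaw": 0},
    {"dp": [0,0,-60],"yaw": 0},
    {"dp": [10,-3,-90],"yaw": 0},
    {"dp": [40,-12,-95],"yaw": 0},
    {"dp": [80,-24,-95],"yaw": 0},
    {"dp": [120,-36,-95],"yaw": 0},
    {"dp": [160,-48,-95],"yaw": 0},
    {"dp": [200,-60,-95],"yaw": 0},
    {"dp": [235,-71,-95],"yaw": 0},
    {"dp": [255,-77,-90],"yaw": 0},
    {"dp": [259,-78,-65],"yaw": 0},
    {"dp": [259,-78,-40],"yaw": 0}
  ]
}}

```text
clock: 17.32
eef_pos: [633.0, 201.5, 61.3]
tcp_rot: [-3.142, 0.0, 0.607]
contact_force: [-0.7, -0.3, -1.8]
opening: 0.217
grasp_force: 48.9
```

Request:
{"name": "carry_out", "arguments": {
  "targets": [
    {"dp": [0,0,0],"yaw": 0},
    {"dp": [0,0,0],"yaw": 0}
  ]
}}

```text
clock: 17.58
eef_pos: [633.2, 201.0, 62.9]
tcp_rot: [3.141, -0.0, 0.606]
contact_force: [0.3, 0.9, -2.2]
opening: 0.221
grasp_force: 49.0
```

```bash
python3 - <<'E'
from h import *
c=r.get_calibration("side"); im=r.grab_frame("side"); im2=r.grab_frame("wrist")
u,v=proj(c,[(633,202,30)])[0].astype(int)
a=cv2.resize(im[v-75:v+75,u-75:u+75],(400,400),interpolation=cv2.INTER_CUBIC)
b=cv2.resize(im2[40:340,106:406],(400,400))
cv2.imwrite("pics/p4.png",np.hstack([a,b])[:,:,::-1])
print(r.sense()["eef_pos"],rel(633,201,27))
E
```

```text
[633.69594251 201.13306265  63.52389735] (array([-0.6, -0.3, 36.5]), np.float64(34.723086466809974))
```

View pics/p4.png

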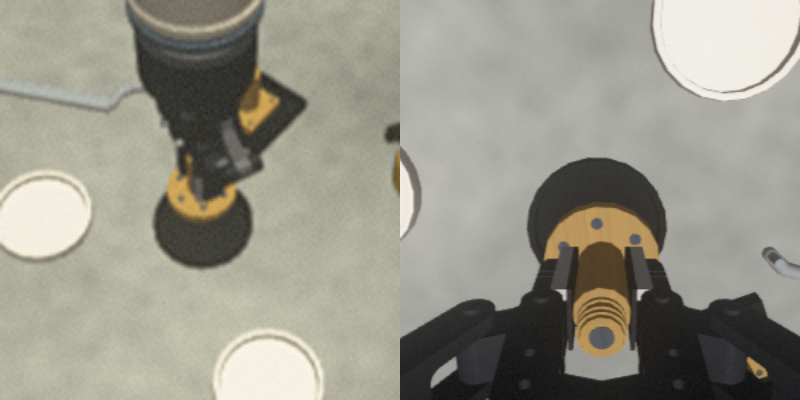

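The large fitting hangs centred over the large black dish, so I'm lowering it.

Request:
{"name": "carry_out", "arguments": {
  "targets": [
    {"dp": [0,-1,12],"yaw": 0},
    {"dp": [0,-1,24],"yaw": 0},
    {"dp": [0,-1,32],"yaw": 0},
    {"dp": [0,-1,35],"yaw": 0},
    {"dp": [0,-1,35],"yaw": 0},
    {"dp": [0,-1,35],"yaw": 0}
  ]
}}

```text
clock: 18.42
eef_pos: [632.6, 201.9, 27.3]
tcp_rot: [3.142, -0.0, 0.606]
contact_force: [0.2, 0.6, -1.6]
opening: 0.219
grasp_force: 49.3
```

Request:
{"name": "carry_out", "arguments": {
  "targets": [
    {"dp": [0,0,0],"yaw": 0},
    {"dp": [0,0,0],"yaw": 0},
    {"dp": [0,0,0],"yaw": 0},
    {"dp": [0,0,0],"yaw": 0},
    {"dp": [0,0,0],"yaw": 0},
    {"dp": [0,0,-20],"yaw": 0},
    {"dp": [0,0,-50],"yaw": 0},
    {"dp": [0,0,-90],"yaw": 0},
    {"dp": [0,0,-130],"yaw": 0},
    {"dp": [0,0,-130],"yaw": 0},
    {"dp": [0,0,-130],"yaw": 0}
  ],
  "fingers": 1
}}

```text
clock: 19.8
eef_pos: [632.3, 201.8, 158.0]
tcp_rot: [3.141, -0.001, 0.606]
contact_force: [0.6, -0.5, 0.3]
opening: 1.001
grasp_force: 0.0
```

```bash
python3 - <<'E'
from h import *
print(rel(457,319,24))
E
```

```text
(array([ -77.3, -196.2,  134. ]), np.float64(34.729052722245285))
```

Request:
{"name": "carry_out", "arguments": {
  "targets": [
    {"dp": [-8,-20,0],"yaw": 0},
    {"dp": [-22,-55,0],"yaw": 0},
    {"dp": [-38,-95,0],"yaw": 0},
    {"dp": [-54,-135,0],"yaw": 0},
    {"dp": [-68,-172,0],"yaw": 0},
    {"dp": [-77,-196,0],"yaw": 0},
    {"dp": [-77,-196,20],"yaw": 0},
    {"dp": [-77,-196,20],"yaw": 0},
    {"dp": [-77,-196,20],"yaw": 0}
  ]
}}

```text
clock: 20.92
eef_pos: [457.0, 319.0, 137.2]
tcp_rot: [-3.142, 0.001, 0.606]
contact_force: [0.5, -0.1, 0.4]
opening: 0.997
grasp_force: 0.0
```

```bash
python3 - <<'E'
from h import *
import pickle
c=r.get_calibration("wrist"); im2=r.grab_frame("wrist"); pickle.dump(c,open("w2.pkl","wb"))
cv2.imwrite("pics/w2.png",cv2.resize(im2[:,:,::-1],(800,600)))
print(r.sense()["eef_pos"],proj(c,[(457,319,60),(457,319,8)])*1.5625)
E
```

```text
[457.44673133 319.00554076 137.48766577] [[399.99979329 313.32085456]
 [400.22459563 286.61466824]]
```

View pics/w2.png

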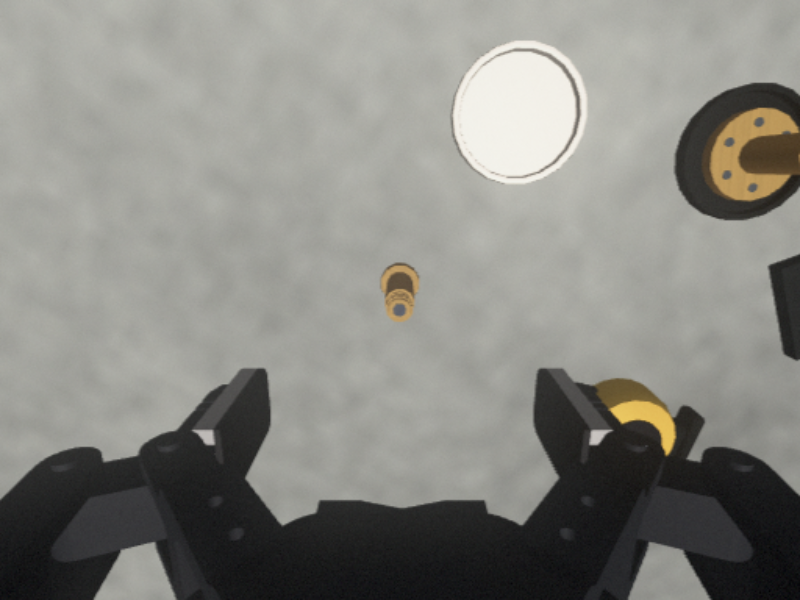

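The small fitting's nipple is at 399.5,310, within a couple of mm of the predicted spot and centred between the jaws. Descending now.

Request:
{"name": "carry_out", "arguments": {
  "targets": [
    {"dp": [1,0,25],"yaw": 0},
    {"dp": [1,0,55],"yaw": 0},
    {"dp": [1,0,85],"yaw": 0},
    {"dp": [1,0,105],"yaw": 0},
    {"dp": [1,0,113],"yaw": 0},
    {"dp": [1,0,113],"yaw": 0},
    {"dp": [1,0,113],"yaw": 0}
  ]
}}

```text
clock: 21.85
eef_pos: [458.9, 319.9, 25.2]
tcp_rot: [-3.142, -0.001, 0.606]
contact_force: [0.4, -0.4, 1.1]
opening: 0.999
grasp_force: 0.0
```

Request:
{"name": "carry_out", "arguments": {
  "targets": [
    {"dp": [0,0,0],"yaw": 0},
    {"dp": [0,0,0],"yaw": 0},
    {"dp": [0,0,0],"yaw": 0},
    {"dp": [0,0,0],"yaw": 0},
    {"dp": [0,0,0],"yaw": 0},
    {"dp": [0,0,0],"yaw": 0},
    {"dp": [0,0,0],"yaw": 0},
    {"dp": [0,0,0],"yaw": 0}
  ],
  "fingers": -1
}}

```text
clock: 22.85
eef_pos: [458.3, 319.7, 24.4]
tcp_rot: [-3.142, -0.0, 0.606]
contact_force: [-0.4, -0.7, 5.7]
opening: 0.17
grasp_force: 48.7
```

Request:
{"name": "carry_out", "arguments": {
  "targets": [
    {"dp": [0,0,-25],"yaw": 0},
    {"dp": [0,0,-60],"yaw": 0},
    {"dp": [0,0,-100],"yaw": 0},
    {"dp": [0,0,-120],"yaw": 0},
    {"dp": [0,0,-120],"yaw": 0}
  ]
}}

```text
clock: 23.48
eef_pos: [459.0, 320.0, 145.4]
tcp_rot: [3.142, -0.003, 0.606]
contact_force: [-0.8, 0.7, -1.5]
opening: 0.171
grasp_force: 48.8
```

```bash
python3 - <<'E'
from h import *
im2=r.grab_frame("wrist"); im=r.grab_frame("scene")
b=cv2.resize(im2[40:340,106:406],(400,400)); a=cv2.resize(im[100:300,100:420],(400,250))
cv2.imwrite("pics/w3.png",np.hstack([np.vstack([a,np.zeros((150,400,3),np.uint8)]),b])[:,:,::-1])
print(r.sense()["eef_pos"],rel(460,-317.5,145),rel(480,0,145))
E
```

```text
[457.77334278 319.24129181 143.30427142] (array([-360.9,  524.6,   -1.7]), np.float64(34.72994775864671)) (array([-163.6,  275. ,   -1.7]), np.float64(34.72994775864671))
```

View pics/w3.png

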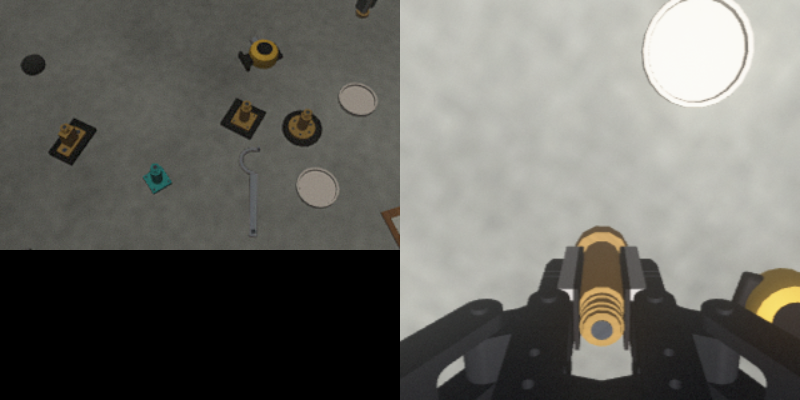

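Request:
{"name": "carry_out", "arguments": {
  "targets": [
    {"dp": [-9,13,0],"yaw": 0},
    {"dp": [-27,39,0],"yaw": 0},
    {"dp": [-50,73,0],"yaw": 0},
    {"dp": [-75,109,0],"yaw": 0},
    {"dp": [-100,145,0],"yaw": 0},
    {"dp": [-125,182,0],"yaw": 0},
    {"dp": [-150,218,0],"yaw": 0},
    {"dp": [-175,255,0],"yaw": 0},
    {"dp": [-200,291,0],"yaw": 0},
    {"dp": [-225,327,0],"yaw": 0},
    {"dp": [-245,356,0],"yaw": 0},
    {"dp": [-255,371,0],"yaw": 0}
  ]
}}

```text
clock: 25.08
eef_pos: [458.8, -132.3, 143.4]
tcp_rot: [-3.14, 0.001, 0.604]
contact_force: [-0.1, 0.2, -0.8]
opening: 0.173
grasp_force: 48.9
```

Request:
{"name": "carry_out", "arguments": {
  "targets": [
    {"dp": [-12,18,0],"yaw": 0},
    {"dp": [-32,46,0],"yaw": 0},
    {"dp": [-56,81,0],"yaw": 0},
    {"dp": [-80,116,0],"yaw": 0},
    {"dp": [-98,143,20],"yaw": 0},
    {"dp": [-106,154,45],"yaw": 0},
    {"dp": [-106,154,65],"yaw": 0},
    {"dp": [-106,154,80],"yaw": 0},
    {"dp": [-106,154,80],"yaw": 0},
    {"dp": [-106,154,80],"yaw": 0}
  ]
}}

```text
clock: 26.32
eef_pos: [461.1, -317.5, 64.8]
tcp_rot: [3.141, -0.0, 0.607]
contact_force: [0.1, -0.0, -1.7]
opening: 0.168
grasp_force: 48.9
```

```bash
python3 - <<'E'
from h import *
im2=r.grab_frame("wrist")
cv2.imwrite("pics/w4.png",cv2.resize(im2[40:340,106:406],(400,400))[:,:,::-1])
print(r.sense()["eef_pos"],rel(459.5,-317.5,29))
E
```

```text
[ 461.22198415 -317.60292536   65.03033605] (array([-1.4, -1.1, 36. ]), np.float64(34.753672617538626))
```

View pics/w4.png

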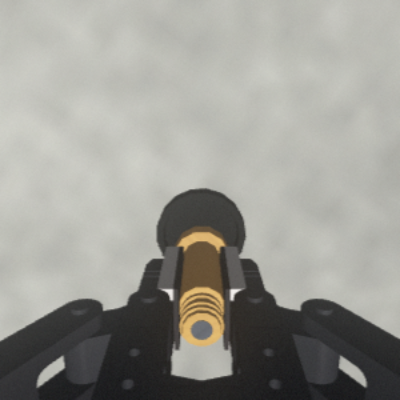

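The small fitting hangs centred over the small dish (dish spans 157–245, fitting at about 201), so I'm lowering it.

Request:
{"name": "carry_out", "arguments": {
  "targets": [
    {"dp": [-1,0,12],"yaw": 0},
    {"dp": [-1,0,24],"yaw": 0},
    {"dp": [-1,0,32],"yaw": 0},
    {"dp": [-1,0,36],"yaw": 0},
    {"dp": [-1,0,36],"yaw": 0},
    {"dp": [-1,0,36],"yaw": 0}
  ]
}}

```text
clock: 27.12
eef_pos: [459.5, -317.8, 28.5]
tcp_rot: [-3.141, 0.0, 0.606]
contact_force: [-3.3, 0.4, 5.4]
opening: 0.175
grasp_force: 49.7
```

Request:
{"name": "carry_out", "arguments": {
  "targets": [
    {"dp": [0,0,0],"yaw": 0},
    {"dp": [0,0,0],"yaw": 0},
    {"dp": [0,0,0],"yaw": 0},
    {"dp": [0,0,0],"yaw": 0},
    {"dp": [0,0,0],"yaw": 0},
    {"dp": [0,0,-20],"yaw": 0},
    {"dp": [0,0,-50],"yaw": 0},
    {"dp": [0,0,-90],"yaw": 0},
    {"dp": [-40,0,-140],"yaw": 0},
    {"dp": [-80,0,-170],"yaw": 0},
    {"dp": [-80,0,-170],"yaw": 0},
    {"dp": [-80,0,-170],"yaw": 0}
  ],
  "fingers": 1
}}

```text
clock: 28.62
eef_pos: [394.1, -363.4, 197.9]
tcp_rot: [-3.141, -0.0, 0.605]
contact_force: [0.4, 0.9, -0.1]
opening: 1.0
grasp_force: 0.0
```

```bash
python3 - <<'E'
from h import *
a,b=r.get_calibration("scene"),r.get_calibration("side")
A,B=r.grab_frame("scene"),r.grab_frame("side")
rows=[]
for im,c in((A,a),(B,b)):
    t=[]
    for P in((640,-222,30),(460,-317,30),(606,95,30),(633,202,30)):
        u,v=proj(c,[P])[0].round().astype(int); print((u-32,v-32))
        t.append(cv2.resize(im[v-32:v+32,u-32:u+32],(200,200),interpolation=cv2.INTER_CUBIC))
    rows.append(np.hstack(t))
cv2.imwrite("pics/fin.png",np.vstack(rows)[:,:,::-1])
E
```

```text
(np.int64(125), np.int64(176))
(np.int64(92), np.int64(114))
(np.int64(264), np.int64(157))
(np.int64(311), np.int64(165))
(np.int64(227), np.int64(103))
(np.int64(294), np.int64(86))
(np.int64(229), np.int64(199))
(np.int64(211), np.int64(242))
```

View pics/fin.png

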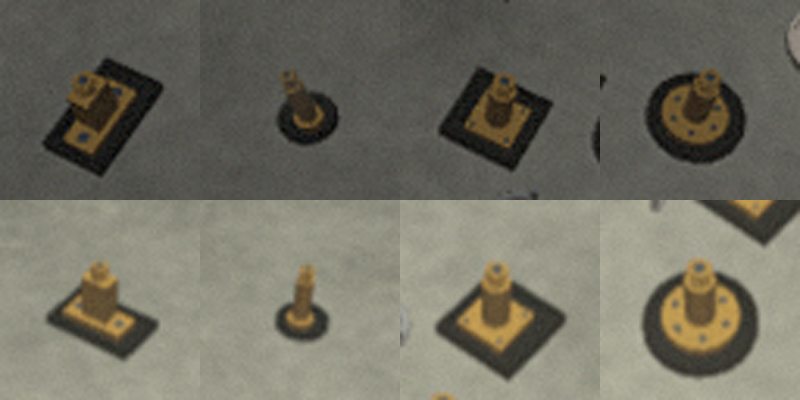

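All four fittings appear to be standing inside their own dishes. I'll do a numerical check of the tops and dish centres from this picture.

```bash
python3 - <<'E'
from h import *
a,b=r.get_calibration("scene"),r.get_calibration("side")
O=[[(125,176),(92,114),(264,157),(311,165)],[(227,103),(294,86),(229,199),(211,242)]]
top=[[(84,79),(90,74),(105,80),(109,76)],[(99,67),(107,68),(96,67),(100,66)]]
dish=[[(103,116),(107,118),(96,119),(96,117)],[(102,122),(102,122),(101,120),(100,122)]]
for k,n in enumerate(("obl","sma","squ","lar")):
    for i,c in enumerate((a,b)):
        p=lambda q,z: ray(c,np.array(O[i][k])+np.array(q)*.32,z).round(1)
        t,d=p(top[i][k],64),p(dish[i][k],10); print(n,t,d,t-d)
E
```

```text
obl [ 640.6 -225.1] [ 641.8 -224.2] [-1.2 -0.9]
obl [ 640.2 -224.9] [ 636.5 -219.6] [ 3.7 -5.3]
sma [ 461.  -315.2] [ 462.5 -318.4] [-1.5  3.2]
sma [ 459.5 -317.3] [ 457. -312.] [ 2.5 -5.3]
squ [608.7  95.9] [609.7  94.5] [-1.   1.4]
squ [609.5  93.6] [605.2  95.6] [ 4.3 -2. ]
lar [631.5 200.7] [634.9 202.1] [-3.4 -1.4]
lar [631.7 200.1] [631.9 205.8] [-0.2 -5.7]
```

All fittings are within about 6 mm of their dish centres and upright.

```bash
python3 -c "
from rig import r
print(r.sign_off())"
```

```text
the job is handed in; nothing more can be done
None
```

All four brass fittings are standing upright and released in their matching dishes, within about 6 mm of centre by the cameras. The octopus and spanner were not touched, and the job was handed in at about 29 s with no verdict returned.

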